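# Push the bush out of the tilted bearing housing

## Robot

A 6-joint arm with a two-finger parallel gripper is mounted at the origin on a cart in front of the work surface, level with it; the furniture and walls round the work are solid. World frame = base frame: x ahead of the robot, y to its left, z up, the work surface at z = 0. Lengths are in m, angles in rad, forces in N, time in s.
With the tool pointing down it reaches from about 0.35 to 0.975 m from the base axis. Payload 17.4 kg.
Tool frame: the origin (TCP) lies where the fingers leave the gripper's body, on its centre line; the fingertips stand 73 mm ahead of it and the grasp point (between the pads) lies 54 mm ahead of it; z points along the fingers, y is the direction in which the jaws open and shut (so a half turn about z gives the same grasp; the last joint's range is limited). The gripper opens to 85 mm and grips with 20 to 120 N. Pads are 22 mm wide; open, the fingers measure 114 mm over their backs; the gripper's body (76 mm by 85 mm) begins 54 mm behind the grasp point. The pads swing forward as they close: fully open they stand 13 mm farther back than shut.
Start: joints at [-1.323, 0.116, 1.442, -0, 1.584, -0.038], TCP at [0.19, -0.648, 0.304] pointing down, gripper open.
Joint ranges: [-2.83, 2.83], [-0.83, 2.19], [0.07, 2.5], [-1.14, 4.28], [0.01, 3], [-2.97, 2.97]. Speed limits (rad/s): [1.89, 1.89, 2.22, 3.14, 3.14, 3.14].

## Interface

Orientations are given as a rotation vector (axis times angle).
In Python, from rig import get_obs, capture, close_job, recognise gives the robot as it stands. The module is installed in compiled form; this text tells all that it offers.
- The arm moves only by the tool jog_arm, never from a script. Its argument "commands" is a list of rows, each a list of 3 entries, a list of its own where there are three numbers: the shift along the tool's x, y, z in units of 0.5 m (1.0 is 0.5 m), then the turn about the tool's z in units of pi/2 rad (1.0 is pi/2 rad), then the closure, from 0 (fully open) to 1 (shut). In form: [[[dx, dy, dz], spin, claw], ...]. A call has 1 to 12 rows; each row is the pose to reach, as a shift and turn from the pose measured when the call began, along the tool's axes at that moment; what a row does not reach only later rows make up. A row lasts 1/12 s, in which the tool goes at most 41.7 mm and 7.16 degrees, less where a joint would pass 70% of its speed; a pose out of reach is approached as far as the arm can. A call with a number of a shift or a turn outside -1 to 1 is refused whole. A call with a gripper value outside its range is refused whole. The fingers move at their own pace and stop on an object; "squeeze" is the grip in N (left out, the last holds). Time passes only in rows, so rows that repeat a pose let the fingers close. It gives the time, the measured TCP pose, the force and the opening at its end, in the units of the state.
- get_obs(): the state, without advancing time (a new reading comes with each control period).
- capture(name): name is "scene" or "side" or "wrist"; returns a dict with "frame" (480x640x3 uint8, red, green, blue), "K" (3x3 intrinsics, pixels), "world_from_camera" (4x4, takes a point from camera to world coordinates); the wrist camera has in their place "hand_eye" (4x4, takes a point from camera to tool coordinates, whose origin is the TCP and whose axes are the flange's). Camera axes: x right, y down, z forward; pixel columns grow to the right and rows downward; lengths in m; the calibration is good to about 2 mm. A picture is of the moment at which its call begins: read the wrist's pose just before it. There is no depth.
- close_job(): hands the job in, once; it reports no verdict.
Trained networks look in a picture, given as the dict that the camera call returned (one of the last four; its "shot" number tells which), for a name from the list of things; names that differ only in an ending like _2 or _b are one class to them, and where a whole thing is asked for, a point or a joint stands for the part that bears it (a point fixed in the world has none). Each returns a list of dicts, best first, with "conf" (0 to 1); they miss things now and then, are a little off and sometimes report something else, mostly with a low value. They report only what shows in the picture. A call takes as long as a camera call. They do not tell look-alikes from the thing itself.
- recognise(picture, query): "position" ([column, row] in pixels, amid what is visible of it).
The state is a dict: "clock": time; "joint_pos": joint angles; "dq": joint speeds; "joint_torque": joint torques, N m; "position": TCP position; "eef_rot": TCP orientation; "contact_force": force on the tool from outside, world axes, zero at the start; "ft_torque": the same for the moment, N m; "opening": finger opening in m.
Only numpy, scipy, OpenCV 4.12 (cv2) and the standard library are available. Lean on these libraries where they do the work, as an engineer would, in place of code of your own. Each camera call takes 0.05 s, during which the arm holds its last target. There are 200 camera calls.

## Task

Take the wooden dowel and, from below, push it up through the access hole in the underside of the tilted plate so that the bush rises well out of the bearing housing, far enough to be gripped. Then pull the bush out with the gripper and set it down in the shallow tray; leave the dowel lying on the bench and the tape measure and the pine offcut where they are.

Things in the scene. Friction and masses are not known exactly. Their poses are not given: they have to be found in the camera images.
- angle_plate: Grey angle plate, bolted down, its tilted table leaning to the robot's right. Origin: centre of its foot's underside, 80 mm beyond the access hole; x to the robot's left (yaw 69 to 97 deg). Foot 150 x 150 mm, 14 mm high (36 mm at ribs y = +-61). Two 12 mm cheeks at y = +-61 mm, up to 135 mm high, hold the table's lower end; a clamp lever sticks out at -y. Under the table the bench is open.
- housing: The tilted table. Origin: centre of the access hole's mouth on its underside, 172 mm above the bench. z: axis of hole and bore, up and to the robot's left, 40 deg above horizontal (50 from vertical), the way to push; y level; x down the slope, leftward. Table 12 mm thick, 106 mm wide in y, x from -42 to +148 mm. On it an 80 mm square flange (z 12 to 22 mm) and the round boss.
- access_hole (a point): Centre of the access hole's mouth on the table's underside (origin and axes of housing). The hole is 25 mm wide and runs through table and flange, z = 0 to 22 mm, to the floor of the bore.
- bore_mouth (a point): Centre of the upper mouth of the bore that holds the bush, 52 mm from access_hole along the axis; axes of housing. Bore 35.6 mm wide and 30 mm deep (z = 22 to 52 mm) in a round aluminium boss of 57 to 61 mm diameter.
- bush_center (a point): Centre of a plain bronze bush, cylinder 34 mm wide, 30 mm long, 0.2 kg, z along its axis, 11 mm hole (the wider dowel pushes on its end face). Starts fully home, upper face flush with the bore's mouth, centre 37 mm from access_hole. Spring strips hold it by friction: 8 to 15 N along the axis moves it; it stays where pushed up to 20 mm; pushed 23 mm or more it comes loose.
- dowel_center (a point): Centre of a plain beech dowel, 16 mm diameter, 220 mm long, 50 g, lying loose on the bench (centre 8 mm up), its long axis along this frame's y; both ends are alike and flat
- tray: Shallow open steel tray, 150 mm (its x) by 120 mm (its y), 22 mm high, walls and floor 3 mm, fixed on the bench; origin at the centre of its underside. Tray and dowel lie to the right of the angle plate, one nearer and one farther from the robot, in either order.
- tape_measure: Yellow tape measure, 67 x 77 x 31 mm, a bystander; origin at the centre of its underside
- offcut: Pine offcut, 46 x 120 x 30 mm, a bystander; origin at the centre of its underside. Near it two fixed wire screens, 255 mm high, stand upright on the bench: one along y = -0.34 m from x = 0.48 to 0.93 m, one along x = 0.79 m from y = -0.48 to -0.04 m; a bench vice, 135 mm high, is at x = 0.27, y = -0.45 m
There are look-alikes about, which are no part of the job. Leave any blue look-alike of the part that bears dowel_center alone.

How it is judged:
On the way, in this order (a step that is already met when the one before it is completed fails the run):
1. the bush is pushed at least 8 mm up out of its seat by the dowel, which stands in the access hole (z of bush_center in the frame of housing above 0.045 m and z of dowel_center in the frame of housing between -0.084 and -0.03 m and x of dowel_center in the frame of housing between -0.03 and 0.03 m and y of dowel_center in the frame of housing between -0.03 and 0.03 m), for 0.1 s.
2. the bush is lowered into the tray in the gripper (not dropped): within its walls, its centre less than 45 mm above the bench (contact force between the fingers and bush above 0.5 N and x of bush_center in the frame of tray between -0.068 and 0.068 m and y of bush_center in the frame of tray between -0.053 and 0.053 m and z of bush_center in the frame of tray below 0.045 m), for 0.1 s.
At the end, for the whole second after the job is handed in: The bush lies or stands at rest on the tray's floor, inside its walls (centre less than 26 mm above the bench), and the dowel lies flat and at rest on the bench (centre less than 16 mm up) (x of bush_center in the frame of tray between -0.068 and 0.068 m and y of bush_center in the frame of tray between -0.053 and 0.053 m and z of bush_center in the frame of tray below 0.026 m and linear speed of each of bush, dowel below 0.03 m/s and height (world z) of dowel_center between 0 and 0.016 m); the robot touches nothing.
It fails at once if the tape measure or the pine offcut is moved by more than 20 mm (distance of any of tape_measure, offcut from where it was at the start of the episode above 0.02 m).
It also fails if it takes over 67 s, if anything falls off the work surface, if the arm or the gripper's body presses on something with over 40 N, if the wrist force passes 120 N, or if a joint passes its speed limit or range.

## Working session

There is one attempt and no reset: what is moved stays moved. The work goes in short steps, Python scripts to look and compute and a tool call to move; the robot and the scene stay as the last step left them, time stands still between calls to the robot, and variables do not carry over. Pictures are saved under pics/ and viewed, about 8 in all and at most 12, crops included, and the job is handed in when it is done.

Besides the shell and the picture viewer there is one more tool, called after "Request:" by a JSON object that holds its "method" and its "body", one argument or row to a line. jog_arm: Moves the arm, as the interface text tells. Its arguments: {"type":"object","properties":{"commands":{"type":"array"},"squeeze":{"type":"number"}},"required":["commands"]}

```bash
mkdir -p pics; cat > h.py <<'E'
import numpy as np, cv2
from rig import get_obs, capture, close_job, recognise
from scipy.spatial.transform import Rotation as R
def T_tool(o):
    T=np.eye(4);T[:3,:3]=R.from_rotvec(o["eef_rot"]).as_matrix();T[:3,3]=o["position"];return T
def cam(name):
    o=get_obs();p=capture(name)
    W=p["world_from_camera"] if "world_from_camera" in p else T_tool(o)@np.array(p["hand_eye"])
    return p,np.array(W)
def save(p,n): cv2.imwrite(f"pics/{n}.png",p["frame"][:,:,::-1])
def ray(p,W,uv):
    d=W[:3,:3]@np.linalg.solve(np.array(p["K"]),[uv[0],uv[1],1.]);return W[:3,3],d
def onz(p,W,uv,z):
    c,d=ray(p,W,uv);return c+d*(z-c[2])/d[2]
def proj(p,W,X):
    X=np.atleast_2d(X);c=(X-W[:3,3])@W[:3,:3];q=c@np.array(p["K"]).T;return q[:,:2]/q[:,2:]
E
python3 - <<'E'
from h import *
np.set_printoptions(precision=3,suppress=True)
print(get_obs())
for n in ["scene","side"]:
    p,W=cam(n);save(p,n);print(n,W,p["K"])
    for q,z in [("dowel_center",.008),("tray",.0),("angle_plate",0),("housing",.172),("access_hole",.172),("bore_mouth",.205),("bush_center",.2),("tape_measure",.015),("offcut",.015)]:
        for r in recognise(p,q)[:4]: print(q,np.round(r["position"]),round(r["conf"],2),onz(p,W,r["position"],z))
E
```

```text
{'clock': 0.0, 'joint_pos': array([-1.323,  0.116,  1.442,  0.   ,  1.584, -0.038]), 'dq': array([ 0.001,  0.001, -0.001,  0.001,  0.002, -0.001]), 'joint_torque': array([  0.002, -73.198, -63.25 ,   0.   ,   0.006,   0.   ]), 'position': array([ 0.19 , -0.648,  0.303]), 'eef_rot': array([-3.108, -0.447,  0.   ]), 'contact_force': array([ 0.076,  0.242, -0.346]), 'ft_torque': array([-0.011, -0.001,  0.045]), 'opening': 0.0853542725313704}
scene [[-0.646 -0.562  0.517 -0.133]
 [-0.763  0.464 -0.45   0.464]
 [ 0.013 -0.685 -0.729  1.173]
 [ 0.     0.     0.     1.   ]] [[494.4     0.    313.52 ]
 [  0.    494.4   235.805]
 [  0.      0.      1.   ]]
tray [269. 280.] 0.88 [ 0.645 -0.04   0.   ]
angle_plate [192. 341.] 0.72 [0.611 0.245 0.   ]
housing [194. 314.] 0.94 [0.564 0.234 0.172]
access_hole [199. 311.] 0.83 [0.564 0.221 0.172]
bore_mouth [195. 311.] 0.77 [0.545 0.238 0.205]
bush_center [188. 297.] 0.66 [0.596 0.227 0.2  ]
tape_measure [214. 291.] 0.47 [0.705 0.112 0.015]
side [[-0.943 -0.286  0.172  0.357]
 [-0.334  0.81  -0.483  0.522]
 [-0.001 -0.513 -0.859  1.374]
 [ 0.     0.     0.     1.   ]] [[517.369   0.    318.532]
 [  0.    517.369 237.164]
 [  0.      0.      1.   ]]
dowel_center [357. 284.] 0.89 [ 0.472 -0.136  0.008]
dowel_center [376. 158.] 0.74 [ 0.551 -0.605  0.008]
tray [294. 298.] 0.86 [ 0.631 -0.033  0.   ]
angle_plate [264. 395.] 0.75 [0.606 0.25  0.   ]
housing [268. 375.] 0.88 [0.583 0.238 0.172]
access_hole [270. 377.] 0.84 [0.578 0.242 0.172]
access_hole [293. 298.] 0.21 [0.599 0.036 0.172]
bore_mouth [267. 377.] 0.63 [0.578 0.251 0.205]
tape_measure [240. 340.] 0.87 [0.723 0.139 0.015]
offcut [390. 216.] 0.61 [ 0.443 -0.39   0.015]
```

View pics/scene.png

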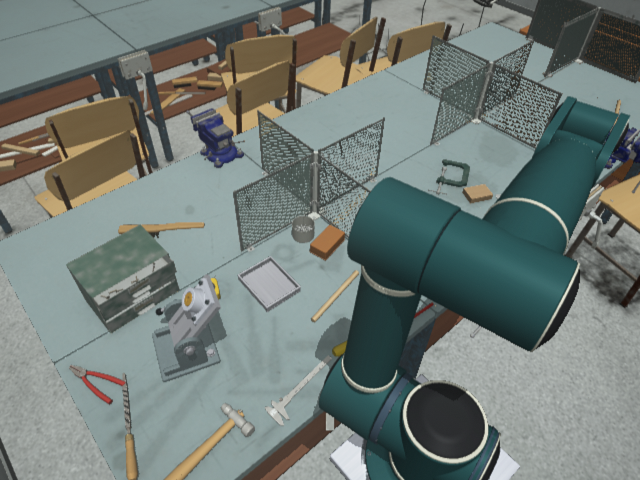

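View pics/side.png

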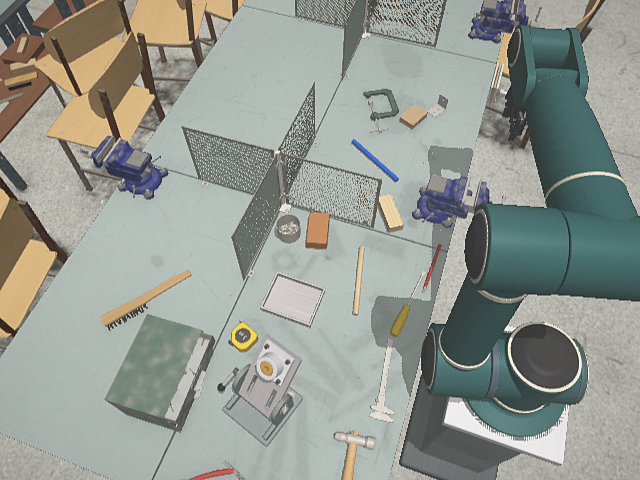

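Side view: the natural dowel is at (358,280). The blue look-alike at (374,160) is to be left alone. The long-handled tools and brush don't fit the description. The tray is at (293,299), the plate and bush at (267,368), the tape measure at (242,336), and the pine offcut probably at (391,213), with a dark-orange brick at (317,230). I'll confirm in one enlarged crop.

```bash
python3 - <<'E'
import cv2,numpy as np
a=cv2.imread("pics/side.png");b=cv2.imread("pics/scene.png")
A=cv2.resize(a[320:450,210:310],None,fx=4,fy=4,interpolation=cv2.INTER_CUBIC)   # 400x520
B=cv2.resize(b[270:385,145:235],None,fx=3,fy=3,interpolation=cv2.INTER_CUBIC)
C=cv2.resize(a[235:325,335:375],None,fx=5,fy=5,interpolation=cv2.INTER_CUBIC) 
o=np.zeros((600,800,3),np.uint8)
o[:520,:400]=A;o[:345,400:670]=B
C=cv2.resize(a[235:325,345:371],None,fx=5,fy=5);o[:450,670:800]=C
D=cv2.resize(b[265:325,310:375],None,fx=4,fy=4);o[350:590,405:665]=D
cv2.imwrite("pics/crop1.png",o)
E
```

```text
(no output)
```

View pics/crop1.png

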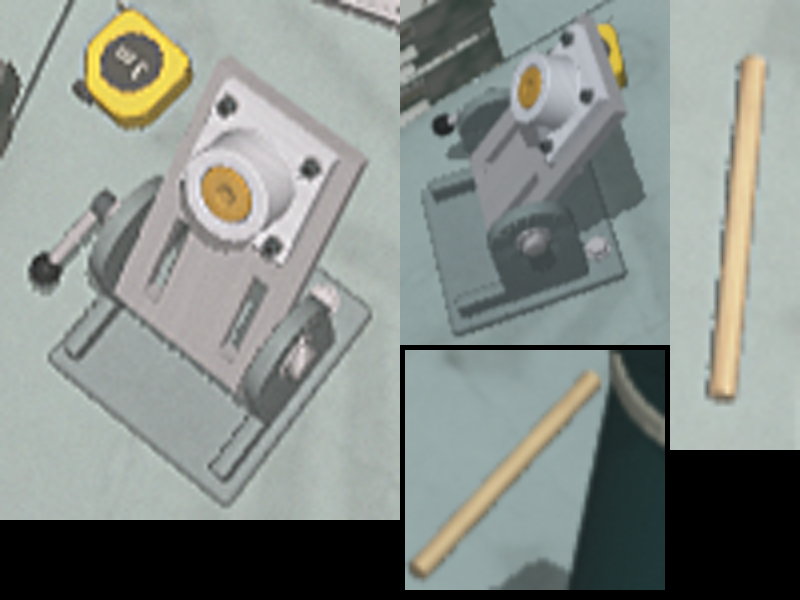

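```bash
cat > fit.py <<'E'
from h import *
from scipy.optimize import least_squares
S={};
def hous(hx,hy,yaw):
    L=np.array([np.cos(yaw),np.sin(yaw),0]);U=np.array([0,0,1.]);Y=np.cross(U,L)
    c,s=np.cos(np.radians(40)),np.sin(np.radians(40))
    T=np.eye(4);T[:3,:3]=np.c_[s*L-c*U,Y,c*L+s*U];T[:3,3]=[hx,hy,.172];return T,L,Y
def pts(q):
    T,L,Y=hous(*q);f=lambda v:T[:3,:3]@np.array(v)+T[:3,3]
    o=np.array([q[0],q[1],0])+.08*L
    g=lambda a,b,z=.014:o+a*L+b*Y+[0,0,z]
    return [f([0,0,.052]),f([-.042,-.053,.012]),f([-.042,.053,.012]),f([.148,-.053,.012]),f([.148,.053,.012]),g(.075,-.075),g(-.075,.075),g(.075,.075)]
E
python3 - <<'E'
from fit import *
np.set_printoptions(precision=4,suppress=True)
p1,W1=cam("side");p2,W2=cam("scene")
o1=np.array([[266.5,368],[265.5,334.3],[301.75,360],[239.5,392.5],[270,418.75],[222.5,409.3],[302.75,398.75],[266.5,446.3]])
o2=np.array([[188.7,299.3],[206,275],[220,305],[np.nan]*2,[np.nan]*2,[153.3,331.7],[220,360],[163.3,380.7]])
def res(q):
    X=np.array(pts(q));r=np.r_[(proj(p1,W1,X)-o1).ravel(),(proj(p2,W2,X)-o2).ravel()];return r[~np.isnan(r)]
s=least_squares(res,[.58,.2,1.45],loss="soft_l1");print(s.x,np.degrees(s.x[2]));print(np.round(res(s.x),1))
for p,W,e in [(p1,W1,[(361.6,247.4),(355.4,313.6)]),(p2,W2,[(357,272),(313.25,320)])]:
    a,b=[onz(p,W,x,.008) for x in e];print(a,b,np.linalg.norm(a-b),(a+b)/2,np.degrees(np.arctan2(*(b-a)[1::-1])))
for n,c in [("tray",[(259.5+3,306),(323,290)])]: print([onz(p1,W1,x,.022) for x in [(262,307),(307,327),(324,290),(279,272)]])
E
```

```text
[0.5734 0.1936 1.2613] 72.26975296254639
[ 0.6 -0.2 -0.1 -0.1 -0.9  1.  -0.5 -0.6  1.6 -0.2 -0.4 -1.5  1.6 -2.3
  0.4 -0.7 -0.5 -0.2  0.1 -0.7 -2.8  2.1 -1.4  1.4  0.7  0.6 -0.8  0.1]
[ 0.4948 -0.2561  0.008 ] [ 0.4481 -0.0442  0.008 ] 0.2169698647566177 [ 0.4714 -0.1501  0.008 ] 102.42757169001594
[ 0.4943 -0.2595  0.008 ] [ 0.4478 -0.0464  0.008 ] 0.21810957204984013 [ 0.471  -0.1529  0.008 ] 102.30322368445853
[array([0.7011, 0.0303, 0.022 ]), array([0.5611, 0.0439, 0.022 ]), array([ 0.5537, -0.0775,  0.022 ]), array([ 0.6969, -0.0882,  0.022 ])]
```

The crop confirms the dowel is the plain wooden one and that it's whole, and shows the bronze bush flush in the boss. The plate fit residuals are about 1 px. Next I work out the move to above the dowel.

```bash
cat >> fit.py <<'E'
def cmd(P,az):
    o=get_obs();T=T_tool(o);d=T[:3,:3].T@(np.array(P)-T[:3,3])/.5
    a=np.degrees(np.arctan2(T[1,0],T[0,0]));t=(a-az+180)%360-180
    print("shift",np.round(d,4),"spin",round(t/90,4),"az now",round(a,2),"pos",np.round(T[:3,3],4),"tilt",np.round(T[:3,2],3),"t",round(o["clock"],2),"q",np.round(o["joint_pos"],2))
E
python3 -c "
from fit import *
cmd([.40,-.40,.36],102.4);cmd([.485,-.2145,.30],102.4);cmd([.485,-.2145,.25],102.4)"
```

```text
shift [ 0.542  -0.3569 -0.1122] spin -0.9558 az now 16.38 pos [ 0.1903 -0.6476  0.3039] tilt [-0.  0. -1.] t 1.1 q [-1.32  0.12  1.44  0.    1.58 -0.04]
shift [ 0.8097 -0.6649  0.0078] spin -0.9558 az now 16.38 pos [ 0.1903 -0.6476  0.3039] tilt [-0.  0. -1.] t 1.1 q [-1.32  0.12  1.44  0.    1.58 -0.04]
shift [ 0.8097 -0.6649  0.1078] spin -0.9558 az now 16.38 pos [ 0.1903 -0.6476  0.3039] tilt [-0.  0. -1.] t 1.1 q [-1.32  0.12  1.44  0.    1.58 -0.04]
```

Request:
{"method": "jog_arm", "body": {
  "commands": [
    [[0, 0, -0.12], 0, 0],
    [[0.542, -0.357, -0.12], -0.5, 0],
    [[0.542, -0.357, -0.12], -0.956, 0],
    [[0.542, -0.357, -0.12], -0.956, 0],
    [[0.542, -0.357, -0.12], -0.956, 0],
    [[0.542, -0.357, -0.12], -0.956, 0],
    [[0.542, -0.357, -0.12], -0.956, 0],
    [[0.542, -0.357, -0.12], -0.956, 0],
    [[0.81, -0.665, 0.1], -0.956, 0],
    [[0.81, -0.665, 0.1], -0.956, 0],
    [[0.81, -0.665, 0.1], -0.956, 0],
    [[0.81, -0.665, 0.1], -0.956, 0]
  ],
  "squeeze": 20
}}

```text
clock: 2.1
position: [0.4473, -0.2883, 0.2922]
eef_rot: [2.112, 2.325, 0.0]
contact_force: [0.5, -0.7, 0.9]
opening: 0.0855
```

```bash
python3 -c "
from fit import *
cmd([.485,-.2145,.25],102.4)"
```

```text
shift [0.1397 0.0893 0.0843] spin -0.0766 az now 95.51 pos [ 0.4473 -0.2883  0.2922] tilt [ 0.001 -0.    -1.   ] t 2.1 q [-0.62 -0.2   1.76  0.    1.57 -0.72]
```

Request:
{"method": "jog_arm", "body": {
  "commands": [
    [[0.14, 0.089, 0.084], -0.077, 0],
    [[0.14, 0.089, 0.084], -0.077, 0],
    [[0.14, 0.089, 0.084], -0.077, 0],
    [[0.14, 0.089, 0.084], -0.077, 0],
    [[0.14, 0.089, 0.084], -0.077, 0],
    [[0.14, 0.089, 0.084], -0.077, 0]
  ]
}}

```text
clock: 2.6
position: [0.4848, -0.2153, 0.2511]
eef_rot: [1.967, 2.447, 0.0]
contact_force: [0.1, -0.5, 0.1]
opening: 0.0856
```

```bash
python3 - <<'E'
from fit import *
cmd([.485,-.2145,.25],102.4)
p,W=cam("wrist");save(p,"w1")
a=np.array([.4945,-.2578,.008]);b=np.array([.448,-.0453,.008]);d=(b-a)/np.linalg.norm(b-a)
print(np.round(proj(p,W,[a,b,(a+b)/2]),1))
# wood mask line fit
f=cv2.cvtColor(p["frame"],cv2.COLOR_RGB2HSV);m=cv2.inRange(f,(8,60,90),(28,255,255))
q=proj(p,W,[a,b]).mean(0);n,lab,st,ce=cv2.connectedComponentsWithStats(m)
for i in range(1,n):
    if st[i,4]>1500:
        r=cv2.minAreaRect(np.argwhere(lab==i)[:,::-1].astype(np.float32));P=cv2.boxPoints(r)
        P=P[np.argsort([np.arctan2(*(x-P.mean(0))[::-1]) for x in P])]
        mids=[(P[k]+P[(k+1)%4])/2 for k in range(4)]
        print(st[i],[np.round(onz(p,W,x,.008),4)[:2] for x in mids])
E
```

```text
shift [0.0014 0.0008 0.0022] spin -0.0 az now 102.4 pos [ 0.4848 -0.2153  0.2511] tilt [ 0.001 -0.001 -1.   ] t 2.6 q [-0.47 -0.18  1.82 -0.    1.5  -0.68]
[[319.1 261.2]
 [319.4 -49.7]
 [319.2 121.8]]
[ 312    0   22  264 5291] [array([ 0.4563, -0.0733]), array([ 0.4827, -0.1561]), array([ 0.4975, -0.2587]), array([ 0.4675, -0.1595])]
[ 465  250   85  115 6416] [array([ 0.6406, -0.2118]), array([ 0.6859, -0.258 ]), array([ 0.6638, -0.3137]), array([ 0.6178, -0.2631])]
[ 184  348   83  100 4451] [array([ 0.4107, -0.366 ]), array([ 0.4546, -0.3872]), array([ 0.4636, -0.4464]), array([ 0.4175, -0.4227])]
```

View pics/w1.png

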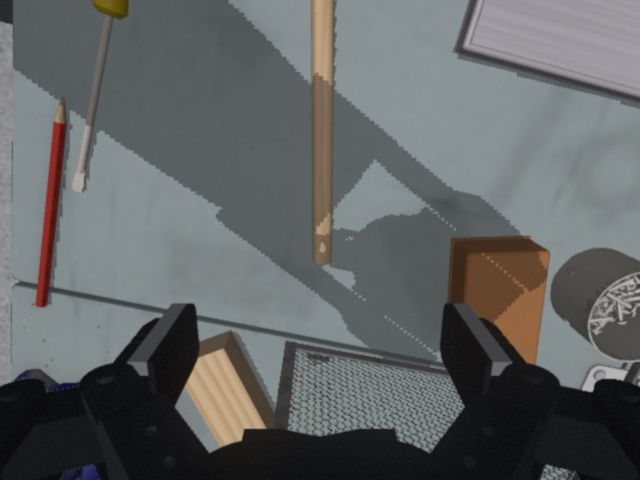

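Wrist view: the dowel is vertical at column 322 with its end at row 263, 2–3 px from prediction, so the grasp is well aligned. The pine offcut is at (230,390) and the brick at (495,290); both are clear.

Request:
{"method": "jog_arm", "body": {
  "commands": [
    [[0.0, 0.004, 0.15], 0, 0],
    [[0.0, 0.004, 0.3], 0, 0],
    [[0.0, 0.004, 0.35], 0, 0],
    [[0.0, 0.004, 0.35], 0, 0],
    [[0.0, 0.004, 0.35], 0, 0],
    [[0.0, 0.004, 0.35], 0, 0],
    [[0.0, 0.004, 0.35], 0, 0.6],
    [[0.0, 0.004, 0.35], 0, 1],
    [[0.0, 0.004, 0.35], 0, 1],
    [[0.0, 0.004, 0.35], 0, 1],
    [[0.0, 0.004, 0.35], 0, 1],
    [[0.0, 0.004, 0.35], 0, 1]
  ],
  "squeeze": 30
}}

```text
clock: 3.65
position: [0.4872, -0.2154, 0.077]
eef_rot: [1.967, 2.445, 0.001]
contact_force: [-1.8, 1.4, 10.2]
opening: 0.0142
```

Request:
{"method": "jog_arm", "body": {
  "commands": [
    [[0, 0, 0], 0, 1],
    [[0, 0, 0], 0, 1],
    [[0, 0, 0], 0, 1],
    [[0, 0, -0.1], 0, 1],
    [[0, 0, -0.1], 0, 1],
    [[0, 0, -0.1], 0, 1]
  ]
}}

```text
clock: 4.15
position: [0.4882, -0.2158, 0.1303]
eef_rot: [1.964, 2.442, 0.002]
contact_force: [0.2, -0.5, -0.9]
opening: 0.0143
```

```bash
python3 - <<'E'
from fit import *
cmd([.485,-.2145,.25],102.4)
p,W=cam("wrist");save(p,"w2")
T,L,Y=hous(.5734,.1936,1.2613);print(L,Y)
E
```

```text
shift [ 0.0027 -0.0042 -0.2394] spin -0.0003 az now 102.37 pos [ 0.4882 -0.2158  0.1303] tilt [ 0.007 -0.004 -1.   ] t 4.15 q [-0.46 -0.09  1.94 -0.    1.29 -0.68]
[0.30457893 0.9524871  0.        ] [-0.9524871   0.30457893  0.        ]
```

View pics/w2.png

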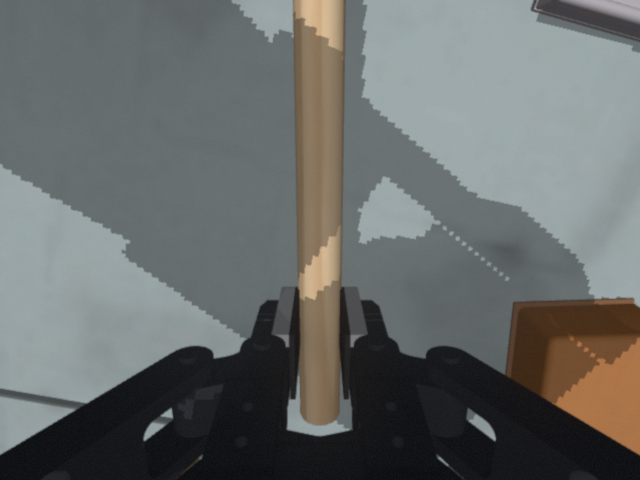

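The dowel is held at 14 mm indicated opening, near its end, possibly already tilted up a little. Next I carry it to the upper edge of the table at y'≈+36 mm, with the long end over the edge.

```bash
python3 -c "
from fit import *
cmd([.4995,.0808,.325],72.3)"
```

```text
shift [ 0.5722  0.1519 -0.3949] spin 0.3341 az now 102.37 pos [ 0.4876 -0.2155  0.1284] tilt [ 0.005 -0.003 -1.   ] t 4.2 q [-0.46 -0.09  1.94 -0.    1.28 -0.68]
```

Request:
{"method": "jog_arm", "body": {
  "commands": [
    [[0, 0, -0.1], 0, 1],
    [[0, 0, -0.2], 0, 1],
    [[0.05, 0, -0.3], 0.1, 1],
    [[0.1, 0.05, -0.395], 0.2, 1],
    [[0.2, 0.1, -0.395], 0.334, 1],
    [[0.3, 0.15, -0.395], 0.334, 1],
    [[0.4, 0.152, -0.395], 0.334, 1],
    [[0.48, 0.152, -0.395], 0.334, 1],
    [[0.54, 0.152, -0.395], 0.334, 1],
    [[0.572, 0.152, -0.395], 0.334, 1],
    [[0.572, 0.152, -0.395], 0.334, 1],
    [[0.572, 0.152, -0.395], 0.334, 1]
  ]
}}

```text
clock: 5.2
position: [0.4988, 0.0848, 0.3241]
eef_rot: [2.53, 1.856, 0.003]
contact_force: [0.8, -0.9, -0.0]
opening: 0.0144
```

```bash
cat >> fit.py <<'E'
Q0=(.5734,.1936,1.2613)
def dowelfit(names=("side","scene"),tag=None,th0=0.,draw=True):
    """fit tilt, offset along dowel, height offset from wood edges: use masks"""
    o=get_obs();T=T_tool(o);az=np.arctan2(T[1,0],T[0,0])
    L=np.array([np.cos(az),np.sin(az),0]);ims=[]
    g=T[:3,3]+T[:3,2]*.069
    for n in names:
        p,W=cam(n);f=cv2.cvtColor(p["frame"],cv2.COLOR_RGB2HSV);m=cv2.inRange(f,(10,50,110),(26,190,255))
        c=proj(p,W,[g])[0];roi=np.zeros_like(m);cv2.circle(roi,tuple(int(v) for v in c),110,255,-1)
        ims.append((p,W,m&roi))
    best=None
    for th in np.radians(np.arange(-30,70,1)):
        u=np.cos(th)*L+np.sin(th)*np.array([0,0,1])
        s=0
        for p,W,m in ims:
            X=np.array([g+u*t for t in np.arange(.03,.172,.004)]);q=np.round(proj(p,W,X)).astype(int)
            s+=(m[q[:,1].clip(0,479),q[:,0].clip(0,639)]>0).sum()
        if best is None or s>best[0]: best=(s,np.degrees(th))
        if draw is True and False: print(np.degrees(th),s)
    print("dowel tilt",best,"of",36*len(names))
    if tag:
        o_=[]
        for p,W,m in ims:
            c=proj(p,W,[g])[0].astype(int);x0,y0=np.clip(c[0]-65,0,510),np.clip(c[1]-65,0,350)
            o_.append(cv2.resize(p["frame"][y0:y0+130,x0:x0+130,::-1],(390,390),interpolation=cv2.INTER_CUBIC));print("crop origin",x0,y0,"x3")
        cv2.imwrite(f"pics/{tag}.png",np.hstack(o_))
E
python3 - <<'E'
from fit import *
cmd([.4995,.0808,.325],72.3)
dowelfit(tag="c2")
E
```

```text
shift [-0.0073  0.0037 -0.0017] spin 0.0026 az now 72.54 pos [0.4988 0.0848 0.3241] tilt [ 0.004 -0.002 -1.   ] t 5.2 q [ 0.12 -0.26  1.77 -0.    1.63  0.42]
dowel tilt (np.int64(72), np.float64(-3.0000000000000004)) of 72
crop origin 259 249 x3
crop origin 193 212 x3
```

View pics/c2.png

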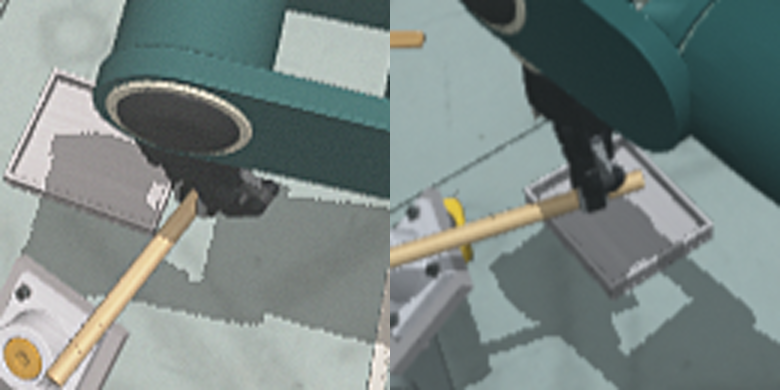

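The dowel is held nearly level (about −3°) with its long end above the table's upper edge. I lower it so the edge tilts it up.

Request:
{"method": "jog_arm", "body": {
  "commands": [
    [[-0.007, 0.004, 0.02], 0, 1],
    [[-0.007, 0.004, 0.04], 0, 1],
    [[-0.007, 0.004, 0.06], 0, 1],
    [[-0.007, 0.004, 0.08], 0, 1],
    [[-0.007, 0.004, 0.1], 0, 1],
    [[-0.007, 0.004, 0.12], 0, 1],
    [[-0.007, 0.004, 0.14], 0, 1],
    [[-0.007, 0.004, 0.15], 0, 1],
    [[-0.007, 0.004, 0.15], 0, 1]
  ]
}}

```text
clock: 6.05
position: [0.5003, 0.0772, 0.2475]
eef_rot: [2.531, 1.854, -0.001]
contact_force: [0.1, -1.1, 0.6]
opening: 0.0144
```

```bash
sed -i 's/if best is None or s>best\[0\]: best=(s,np.degrees(th))/if best is None or s>best[0]: best=(s,[])\n        if s==best[0]: best[1].append(round(np.degrees(th)))/' fit.py; python3 - <<'E'
from fit import *
cmd([.4995,.0808,.197],72.3)
dowelfit()
E
```

```text
shift [ 0.0066 -0.0039  0.101 ] spin 0.0016 az now 72.44 pos [0.5003 0.0772 0.2475] tilt [ 0.002 -0.004 -1.   ] t 6.05 q [ 0.1  -0.24  1.87 -0.    1.51  0.41]
dowel tilt (np.int64(72), [17, 18, 19, 20, 21, 22, 23]) of 72
```

Request:
{"method": "jog_arm", "body": {
  "commands": [
    [[0.006, -0.004, 0.02], 0, 1],
    [[0.006, -0.004, 0.04], 0, 1],
    [[0.006, -0.004, 0.06], 0, 1],
    [[0.006, -0.004, 0.08], 0, 1],
    [[0.006, -0.004, 0.1], 0, 1],
    [[0.006, -0.004, 0.103], 0, 1],
    [[0.006, -0.004, 0.103], 0, 1]
  ]
}}

```text
clock: 6.73
position: [0.4994, 0.0805, 0.1964]
eef_rot: [2.531, 1.854, -0.001]
contact_force: [0.3, -1.3, -0.8]
opening: 0.014
```

```bash
python3 - <<'E'
from fit import *
cmd([.4995,.0808,.197],72.3)
dowelfit(tag="c3")
E
```

```text
shift [ 0.0007  0.     -0.0012] spin 0.0016 az now 72.44 pos [0.4994 0.0805 0.1964] tilt [ 0.002 -0.004 -1.   ] t 6.73 q [ 0.11 -0.21  1.93 -0.    1.42  0.42]
dowel tilt (np.int64(72), [38, 39, 40, 41, 42]) of 72
crop origin 259 267 x3
crop origin 197 242 x3
```

View pics/c3.png

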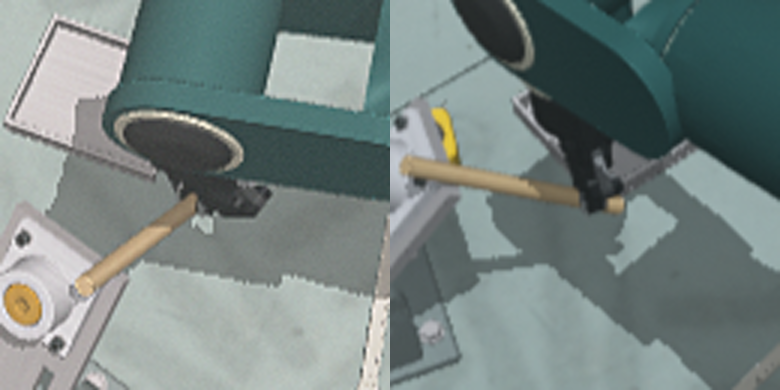

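It's tilted to 40°. I firm up the grip, retreat along the dowel axis, then slide into line with the hole. All targets are computed in the housing frame.

```bash
cat >> fit.py <<'E'
def tcp_h(x,y,z,off=.069):
    T,_,_=hous(*Q0);return T[:3,:3]@np.array([x,y,z])+T[:3,3]+[0,0,off]
def now_h(off=.069):
    T,_,_=hous(*Q0);o=get_obs();return T[:3,:3].T@(T_tool(o)[:3,3]-[0,0,off]-T[:3,3])
E
python3 - <<'E'
from fit import *
np.set_printoptions(precision=4,suppress=True)
h=now_h();print(h)
cmd(tcp_h(h[0],h[1],-.195),72.3)
cmd(tcp_h(0,0,-.195),72.3)
T=T_tool(get_obs());g=T[:3,3]-[0,0,.069];Hm,_,_=hous(*Q0)
for n,e in [("side",(286.7,363)),("scene",(197+15/3,242+165/3))]:
    p,W=cam(n);print([proj(p,W,[g+Hm[:3,2]*l])[0] for l in (.165,.175,.185)],e)
E
```

```text
[-0.0505  0.0357 -0.1275]
shift [-0.1031 -0.0007  0.087 ] spin 0.0016 az now 72.44 pos [0.4998 0.0805 0.1977] tilt [ 0.003 -0.004 -1.   ] t 6.83 q [ 0.11 -0.21  1.93 -0.    1.42  0.42]
shift [-0.0383  0.0705  0.1644] spin 0.0016 az now 72.44 pos [0.4998 0.0805 0.1977] tilt [ 0.003 -0.004 -1.   ] t 6.83 q [ 0.11 -0.21  1.93 -0.    1.42  0.42]
[array([290.6039, 358.1688]), array([288.3182, 359.9437]), array([285.9981, 361.7453])] (286.7, 363)
[array([208.0731, 297.5698]), array([204.4219, 296.9296]), array([200.7271, 296.2818])] (202.0, 297.0)
```

Request:
{"method": "jog_arm", "body": {
  "commands": [
    [[0, 0, 0], 0, 1],
    [[0, 0, 0], 0, 1],
    [[-0.035, 0, 0.028], 0, 1],
    [[-0.07, 0, 0.058], 0, 1],
    [[-0.103, 0, 0.087], 0, 1],
    [[-0.103, 0, 0.087], 0, 1],
    [[-0.08, 0.025, 0.115], 0, 1],
    [[-0.06, 0.05, 0.14], 0, 1],
    [[-0.038, 0.07, 0.16], 0, 1],
    [[-0.038, 0.07, 0.16], 0, 1],
    [[-0.038, 0.07, 0.16], 0, 1]
  ],
  "squeeze": 100
}}

```text
clock: 7.85
position: [0.5281, 0.0521, 0.1181]
eef_rot: [2.53, 1.854, 0.001]
contact_force: [1.0, 0.6, 0.6]
opening: 0.0114
```

```bash
python3 - <<'E'
from fit import *
np.set_printoptions(precision=4,suppress=True)
print(now_h())
cmd(tcp_h(0,0,-.170),72.3)
dowelfit(tag="c4")
T=T_tool(get_obs());g=T[:3,3]-[0,0,.069];Hm,_,_=hous(*Q0)
for n in ["side","scene"]:
    p,W=cam(n);print([proj(p,W,[g+Hm[:3,2]*l])[0] for l in (-.04,.15,.178)])
p,W=cam("wrist");save(p,"w3");print(proj(p,W,[g,g+Hm[:3,2]*.1,g+Hm[:3,2]*.15]))
E
```

```text
[-0.0013  0.0001 -0.1928]
shift [ 0.0366  0.0004 -0.0274] spin 0.002 az now 72.48 pos [0.5281 0.0521 0.1181] tilt [ 0.003 -0.003 -1.   ] t 7.85 q [ 0.05 -0.09  1.96 -0.    1.27  0.36]
dowel tilt (np.int64(59), [39]) of 72
crop origin 252 264 x3
crop origin 201 246 x3
[array([324.1438, 324.6803]), array([288.7833, 351.1709]), array([282.7801, 355.6682])]
[array([277.908 , 313.6156]), array([221.4172, 304.1034]), array([212.0907, 302.5329])]
[[ 319.2394  314.6048]
 [ 323.0072   91.0858]
 [ 332.943  -498.3273]]
```

View pics/c4.png

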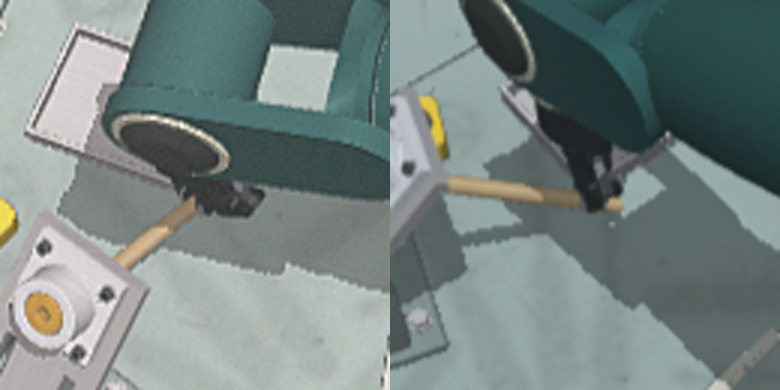

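View pics/w3.png

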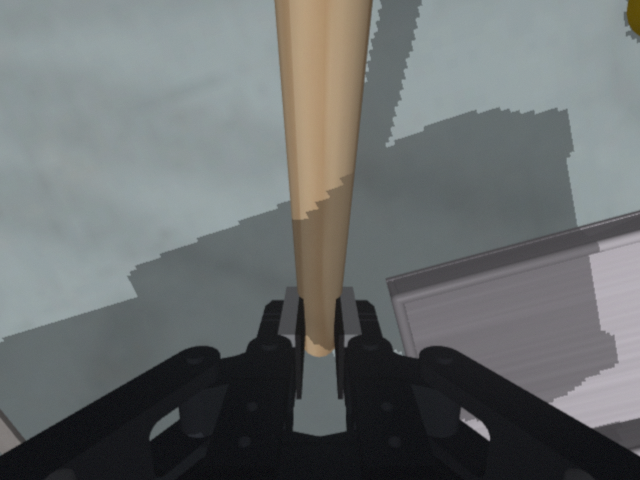

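Side and scene crops show the dowel passing under the table edge toward the hole, but it looks slightly low at the tip. I'll measure its line and the bush face against the model.

```bash
cat >> fit.py <<'E'
def linefit(ts=(.03,.13),off=.069):
    T=T_tool(get_obs());g=T[:3,3]+T[:3,2]*off;H,L,Y=hous(*Q0);A=H[:3,2];X=H[:3,0]
    ts_=np.linspace(*ts,26);obs=[]
    for n in ("side","scene"):
        p,W=cam(n);f=cv2.cvtColor(p["frame"],cv2.COLOR_RGB2HSV);m=cv2.inRange(f,(7,55,60),(27,200,255))
        c=proj(p,W,[g+A*t for t in ts_]);d=c[-1]-c[0];d/=np.linalg.norm(d);nn=np.array([-d[1],d[0]])
        for t,q in zip(ts_,c):
            k=np.arange(-9,9.1,.25);xy=np.round(q+k[:,None]*nn).astype(int);on=m[xy[:,1].clip(0,479),xy[:,0].clip(0,639)]>0
            if on.sum()>8: obs.append((p,W,t,nn,q,k[on].mean(),on.sum()*.25,n))
        # bush face
        b=proj(p,W,[H[:3,:3]@[0,0,.052]+H[:3,3]])[0];f2=cv2.inRange(f,(12,110,90),(24,255,255));r=np.zeros_like(f2);cv2.circle(r,tuple(b.astype(int)),11,255,-1)
        mm=cv2.moments(f2&r,True);print(n,"bush pred",np.round(b,1),"seen",round(mm["m10"]/mm["m00"],1),round(mm["m01"]/mm["m00"],1),mm["m00"])
    def res(v):
        # v: X offset at t=0, at t=.1; Y offset at 0, .1
        return [ (proj(p,W,[g+A*t+X*(v[0]+(v[1]-v[0])*t/.1)+Y*(v[2]+(v[3]-v[2])*t/.1)])[0]-q)@nn-k for p,W,t,nn,q,k,w,n in obs]
    s=least_squares(res,[0,0,0,0],loss="soft_l1",f_scale=.5)
    for n in("side","scene"): print(n,[(round(o[2],3),round(o[5],1),o[6]) for o in obs if o[7]==n][::4])
    v=s.x;print("X off t0,t.1, Y off t0,t.1 mm",np.round(v*1e3,1),"cost",s.cost,"tilt",40-np.degrees(np.arctan((v[1]-v[0])/.1)))
    print("tip (t=.178) X,Y mm rel axis thru grasp",np.round([(v[0]+(v[1]-v[0])*1.78)*1e3,(v[2]+(v[3]-v[2])*1.78)*1e3],1))
E
python3 -c "
from fit import *
linefit()"
```

```text
side bush pred [267.1 367.8] seen 266.2 368.0 122.0
scene bush pred [188.2 299.2] seen 187.9 298.6 73.0
side [(np.float64(0.03), np.float64(-1.4), np.float64(5.0)), (np.float64(0.046), np.float64(-1.2), np.float64(5.25)), (np.float64(0.062), np.float64(-1.8), np.float64(5.75)), (np.float64(0.078), np.float64(-1.0), np.float64(6.25)), (np.float64(0.094), np.float64(-1.5), np.float64(5.25)), (np.float64(0.11), np.float64(-1.5), np.float64(6.25)), (np.float64(0.126), np.float64(-1.9), np.float64(5.5))]
scene [(np.float64(0.03), np.float64(-1.4), np.float64(4.0)), (np.float64(0.046), np.float64(-1.6), np.float64(5.0)), (np.float64(0.062), np.float64(-1.5), np.float64(5.25)), (np.float64(0.078), np.float64(-1.9), np.float64(6.0)), (np.float64(0.094), np.float64(-2.1), np.float64(5.0)), (np.float64(0.11), np.float64(-2.0), np.float64(5.25)), (np.float64(0.126), np.float64(-2.4), np.float64(6.0))]
X off t0,t.1, Y off t0,t.1 mm [1.7 5.6 2.1 2.1] cost 0.9408844154202068 tilt 37.7470056267229
tip (t=.178) X,Y mm rel axis thru grasp [8.7 2.1]
```

The tip sits ~8 mm down-slope and ~3 mm in +Y of the hole axis (tilt 37.7°). I correct for that and enter the hole.

```bash
python3 -c "
from fit import *
for z in (-.193,-.175,-.160,-.15,-.14): cmd(tcp_h(-.009,-.003,z),72.3)"
```

```text
shift [-0.0088  0.0063 -0.0099] spin 0.0014 az now 72.43 pos [0.5278 0.0515 0.1188] tilt [ 0.005 -0.003 -1.   ] t 8.2 q [ 0.05 -0.09  1.96 -0.    1.27  0.36]
shift [ 0.0187  0.0065 -0.0331] spin 0.0014 az now 72.43 pos [0.5278 0.0515 0.1188] tilt [ 0.005 -0.003 -1.   ] t 8.2 q [ 0.05 -0.09  1.96 -0.    1.27  0.36]
shift [ 0.0417  0.0067 -0.0525] spin 0.0014 az now 72.43 pos [0.5278 0.0515 0.1188] tilt [ 0.005 -0.003 -1.   ] t 8.2 q [ 0.05 -0.09  1.96 -0.    1.27  0.36]
shift [ 0.057   0.0068 -0.0653] spin 0.0014 az now 72.43 pos [0.5278 0.0515 0.1188] tilt [ 0.005 -0.003 -1.   ] t 8.2 q [ 0.05 -0.09  1.96 -0.    1.27  0.36]
shift [ 0.0723  0.0069 -0.0782] spin 0.0014 az now 72.43 pos [0.5278 0.0515 0.1188] tilt [ 0.005 -0.003 -1.   ] t 8.2 q [ 0.05 -0.09  1.96 -0.    1.27  0.36]
```

Request:
{"method": "jog_arm", "body": {
  "commands": [
    [[-0.009, 0.0065, -0.01], 0, 1],
    [[-0.009, 0.0065, -0.01], 0, 1],
    [[-0.009, 0.0065, -0.01], 0, 1],
    [[0.0, 0.0065, -0.018], 0, 1],
    [[0.01, 0.0065, -0.026], 0, 1],
    [[0.019, 0.0065, -0.033], 0, 1],
    [[0.03, 0.0065, -0.043], 0, 1],
    [[0.035, 0.0065, -0.047], 0, 1],
    [[0.035, 0.0065, -0.047], 0, 1]
  ]
}}

```text
clock: 8.95
position: [0.5364, 0.068, 0.143]
eef_rot: [2.529, 1.853, 0.004]
contact_force: [0.2, 0.1, -0.3]
opening: 0.0108
```

```bash
python3 -c "
from fit import *
print(now_h(),get_obs()['contact_force'])
cmd(tcp_h(-.009,-.003,-.15),72.3)
linefit((.03,.11))"
```

```text
[-0.00906986 -0.0030536  -0.16323265] [ 0.21126477  0.0964612  -0.33871281]
shift [ 0.0203  0.0001 -0.0169] spin 0.002 az now 72.48 pos [0.5364 0.068  0.143 ] tilt [ 0.006 -0.003 -1.   ] t 8.95 q [ 0.08 -0.09  1.91 -0.    1.31  0.39]
side bush pred [267.1 367.8] seen 266.2 368.1 121.0
scene bush pred [188.2 299.2] seen 187.9 298.6 73.0
side [(np.float64(0.03), np.float64(-0.8), np.float64(4.75)), (np.float64(0.043), np.float64(-1.2), np.float64(5.25)), (np.float64(0.056), np.float64(-1.4), np.float64(5.0)), (np.float64(0.068), np.float64(-1.2), np.float64(5.25)), (np.float64(0.081), np.float64(-1.2), np.float64(6.75)), (np.float64(0.094), np.float64(-1.1), np.float64(6.0)), (np.float64(0.107), np.float64(-1.6), np.float64(6.5))]
scene [(np.float64(0.03), np.float64(-1.4), np.float64(6.0)), (np.float64(0.043), np.float64(-1.6), np.float64(5.0)), (np.float64(0.056), np.float64(-1.8), np.float64(6.25)), (np.float64(0.068), np.float64(-1.9), np.float64(5.0)), (np.float64(0.081), np.float64(-2.1), np.float64(6.0)), (np.float64(0.094), np.float64(-1.9), np.float64(6.0)), (np.float64(0.107), np.float64(-2.0), np.float64(5.25))]
X off t0,t.1, Y off t0,t.1 mm [3.1 5.5 1.4 1.9] cost 0.7480405822078333 tilt 38.61167831212893
tip (t=.178) X,Y mm rel axis thru grasp [7.4 2.4]
```

No contact force, and the tip should now be about 15 mm inside the hole. I advance gently.

Request:
{"method": "jog_arm", "body": {
  "commands": [
    [[0.007, 0, -0.006], 0, 1],
    [[0.014, 0, -0.011], 0, 1],
    [[0.02, 0, -0.017], 0, 1],
    [[0.02, 0, -0.017], 0, 1]
  ]
}}

```text
clock: 9.38
position: [0.5387, 0.0768, 0.1504]
eef_rot: [2.529, 1.853, -0.001]
contact_force: [-1.6, -5.1, -3.9]
opening: 0.0109
```

```bash
python3 -c "
from fit import *
print(now_h(),get_obs()['contact_force'])
cmd(tcp_h(-.009,-.003,-.14),72.3)
linefit((.03,.1))" | grep -v "side \[\|scene \["
```

```text
[-0.00890347 -0.0025081  -0.15160673] [-1.56584188 -5.07810035 -3.86276411]
shift [ 0.0176  0.0011 -0.0151] spin 0.0017 az now 72.45 pos [0.5387 0.0768 0.1504] tilt [ 0.003 -0.005 -1.   ] t 9.38 q [ 0.1  -0.09  1.9  -0.01  1.33  0.4 ]
side bush pred [267.1 367.8] seen 265.3 369.0 158.0
scene bush pred [188.2 299.2] seen 186.4 298.7 109.0
X off t0,t.1, Y off t0,t.1 mm [0.6 6.1 2.7 1.8] cost 0.9656627507080435 tilt 36.82443199135101
tip (t=.178) X,Y mm rel axis thru grasp [10.5  1. ]
```

Force is along the axis and the bush face is shifting in both cameras, so the push works. I continue.

Request:
{"method": "jog_arm", "body": {
  "commands": [
    [[0.006, 0, -0.005], 0, 1],
    [[0.012, 0, -0.01], 0, 1],
    [[0.018, 0, -0.015], 0, 1],
    [[0.018, 0, -0.015], 0, 1]
  ]
}}

```text
clock: 9.82
position: [0.5412, 0.0853, 0.1574]
eef_rot: [2.53, 1.853, -0.003]
contact_force: [-1.1, -3.9, -3.5]
opening: 0.0106
```

```bash
cat >> fit.py <<'E'
def prot():
    H,_,_=hous(*Q0);home={"side":(266.2,368.05),"scene":(187.9,298.6)}
    for n in home:
        p,W=cam(n);f=cv2.cvtColor(p["frame"],cv2.COLOR_RGB2HSV);f2=cv2.inRange(f,(12,110,90),(24,255,255))
        a,b=proj(p,W,[H[:3,:3]@[0,0,z]+H[:3,3] for z in (.052,.072)]);r=np.zeros_like(f2);cv2.circle(r,tuple(((a+b)/2).astype(int)),15,255,-1)
        mm=cv2.moments(f2&r,True);s=np.array([mm["m10"],mm["m01"]])/mm["m00"]
        print(n,"area",mm["m00"],"shift px",np.round(s-home[n],1),"20mm =",np.round(b-a,1))
        c=((a+b)/2).astype(int);o=p["frame"][c[1]-35:c[1]+35,c[0]-45:c[0]+45,::-1];cv2.imwrite(f"pics/p_{n}.png",cv2.resize(o,None,fx=4.4,fy=4.4,interpolation=cv2.INTER_CUBIC))
    cv2.imwrite("pics/prot.png",np.hstack([cv2.imread(f"pics/p_{n}.png") for n in home]))
    print("h",np.round(now_h(),4),"F",np.round(get_obs()["contact_force"],1))
E
python3 -c "
from fit import *
prot()
cmd(tcp_h(-.009,-.003,-.135),72.3)"
```

```text
side area 211.0 shift px [-2.4  2. ] 20mm = [-4.9  3.7]
scene area 167.0 shift px [-3.7 -0.2] 20mm = [-7.4 -1.2]
h [-0.0086 -0.0024 -0.1403] F [-0.9 -4.  -3. ]
shift [ 0.0076  0.0013 -0.0074] spin 0.0016 az now 72.44 pos [0.5412 0.0852 0.1574] tilt [ 0.003 -0.005 -1.   ] t 9.92 q [ 0.11 -0.08  1.89 -0.01  1.34  0.42]
```

Request:
{"method": "jog_arm", "body": {
  "commands": [
    [[0.003, 0, -0.003], 0, 1],
    [[0.0045, 0, -0.004], 0, 1],
    [[0.0045, 0, -0.004], 0, 1]
  ]
}}

```text
clock: 10.17
position: [0.5415, 0.087, 0.1588]
eef_rot: [2.53, 1.853, -0.005]
contact_force: [-1.6, -5.8, -5.4]
opening: 0.0108
```

```bash
python3 -c "
from fit import *
prot()"
```

```text
side area 224.0 shift px [-2.7  2.4] 20mm = [-4.9  3.7]
scene area 177.0 shift px [-4.1 -0.2] 20mm = [-7.4 -1.2]
h [-0.0086 -0.0021 -0.138 ] F [-2.2 -6.3 -6.1]
```

View pics/prot.png

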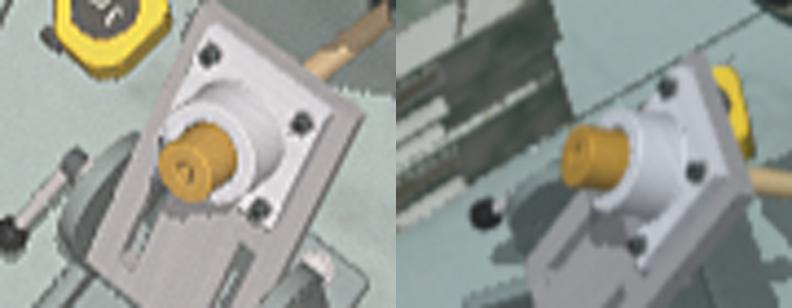

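The bush stands out roughly 18–20 mm; side face at crop (187,172), scene face at crop (578,150). I stop pushing and withdraw the dowel along the axis.

```bash
python3 -c "
from fit import *
cmd(tcp_h(-.009,-.003,-.200),72.3)
cmd(tcp_h(-.009,-.003,-.200)-.1*np.array([.3046,.9525,0]),72.3)"
```

```text
shift [-0.0951  0.0012  0.0796] spin 0.0014 az now 72.43 pos [0.5415 0.087  0.1589] tilt [ 0.001 -0.006 -1.   ] t 10.27 q [ 0.12 -0.08  1.88 -0.01  1.34  0.42]
shift [-0.2951  0.0007  0.0807] spin 0.0014 az now 72.43 pos [0.5415 0.087  0.1589] tilt [ 0.001 -0.006 -1.   ] t 10.27 q [ 0.12 -0.08  1.88 -0.01  1.34  0.42]
```

Request:
{"method": "jog_arm", "body": {
  "commands": [
    [[-0.03, 0, 0.025], 0, 1],
    [[-0.06, 0, 0.05], 0, 1],
    [[-0.095, 0, 0.08], 0, 1],
    [[-0.095, 0, 0.08], 0, 1],
    [[-0.16, 0, 0.08], 0, 1],
    [[-0.23, 0, 0.08], 0, 1],
    [[-0.3, 0, 0.08], 0, 1],
    [[-0.3, 0, 0.05], 0, 1],
    [[-0.3, 0, 0.0], 0, 1],
    [[-0.3, 0, -0.05], 0, 1],
    [[-0.3, 0, -0.05], 0, 1]
  ]
}}

```text
clock: 11.18
position: [0.4979, -0.0559, 0.1904]
eef_rot: [2.527, 1.849, 0.004]
contact_force: [1.1, 0.7, 1.1]
opening: 0.0111
```

```bash
python3 -c "
from fit import *
prot()
cmd([.485,-.20,.13],102.4)
cmd([.485,-.20,.077],102.4)"
```

```text
side area 223.0 shift px [-2.8  2.3] 20mm = [-4.9  3.7]
scene area 176.0 shift px [-4.  -0.2] 20mm = [-7.4 -1.2]
h [-0.1255 -0.003  -0.235 ] F [-0.2  0.3 -0.8]
shift [-0.282   0.064   0.1139] spin -0.333 az now 72.43 pos [ 0.4969 -0.0556  0.1861] tilt [ 0.004 -0.006 -1.   ] t 11.28 q [-0.16 -0.22  1.96 -0.01  1.4   0.15]
shift [-0.2815  0.0634  0.2199] spin -0.333 az now 72.43 pos [ 0.4969 -0.0556  0.1861] tilt [ 0.004 -0.006 -1.   ] t 11.28 q [-0.16 -0.22  1.96 -0.01  1.4   0.15]
```

Request:
{"method": "jog_arm", "body": {
  "commands": [
    [[-0.07, 0.02, 0.03], -0.08, 1],
    [[-0.14, 0.03, 0.05], -0.16, 1],
    [[-0.21, 0.05, 0.08], -0.24, 1],
    [[-0.282, 0.064, 0.114], -0.333, 1],
    [[-0.282, 0.064, 0.114], -0.333, 1],
    [[-0.282, 0.064, 0.114], -0.333, 1],
    [[-0.282, 0.064, 0.114], -0.333, 1],
    [[-0.282, 0.064, 0.135], -0.333, 1],
    [[-0.282, 0.064, 0.155], -0.333, 1],
    [[-0.282, 0.064, 0.175], -0.333, 1],
    [[-0.282, 0.064, 0.195], -0.333, 1],
    [[-0.282, 0.064, 0.205], -0.333, 1]
  ],
  "squeeze": 20
}}

```text
clock: 12.28
position: [0.4855, -0.1995, 0.0836]
eef_rot: [1.964, 2.443, -0.003]
contact_force: [-0.0, 0.2, -0.6]
opening: 0.0004
```

```bash
python3 -c "
from fit import *
cmd([.485,-.20,.077],102.4)
print(get_obs()['contact_force'])
dowelfit()"
```

```text
shift [-0.0007 -0.0012  0.0133] spin 0.0002 az now 102.42 pos [ 0.4855 -0.1995  0.0836] tilt [ 0.004 -0.006 -1.   ] t 12.28 q [-0.44 -0.06  1.99 -0.    1.2  -0.65]
[-0.0211828   0.16497564 -0.63708865]
dowel tilt (np.int64(44), [1]) of 72
```

The dowel left the grip while being pressed flat (opening 0). I raise the gripper and look where it lies.

Request:
{"method": "jog_arm", "body": {
  "commands": [
    [[0, 0, -0.08], 0, 1],
    [[0, 0, -0.16], 0, 1],
    [[0, 0, -0.24], 0, 0.4],
    [[0, 0, -0.32], 0, 0.4],
    [[0, 0, -0.4], 0, 0.4],
    [[0, 0, -0.44], 0, 0.4],
    [[0, 0, -0.44], 0, 0.4],
    [[0, 0, -0.44], 0, 0.4]
  ]
}}

```text
clock: 13.05
position: [0.4845, -0.1981, 0.3039]
eef_rot: [1.964, 2.443, -0.004]
contact_force: [-0.0, 0.1, -0.5]
opening: 0.0515
```

```bash
python3 - <<'E'
from fit import *
p,W=cam("wrist");save(p,"w5");out=[p["frame"][::2,::2,::-1]]
for n in ("side","scene"):
    p,W=cam(n);r=recognise(p,"dowel_center");print(n,[(np.round(x["position"]),round(x["conf"],2),np.round(onz(p,W,x["position"],.008),3)) for x in r])
    c=proj(p,W,[[.5,-.12,.01]])[0].astype(int);q=p["frame"][c[1]-75:c[1]+75,c[0]-90:c[0]+90,::-1];out.append(cv2.resize(q,(288,240)))
    f=cv2.cvtColor(p["frame"],cv2.COLOR_RGB2HSV);m=cv2.inRange(f,(10,50,110),(26,190,255));k,lab,st,ce=cv2.connectedComponentsWithStats(m)
    for i in range(1,k):
        if st[i,4]>120 and abs(ce[i]-c).max()<90:
            R_=cv2.minAreaRect(np.argwhere(lab==i)[:,::-1].astype(np.float32));P=cv2.boxPoints(R_)
            l=[np.linalg.norm(P[1]-P[0]),np.linalg.norm(P[2]-P[1])]
            e=[(P[0]+P[1])/2,(P[2]+P[3])/2] if l[0]<l[1] else [(P[1]+P[2])/2,(P[3]+P[0])/2]
            print(st[i,4],[np.round(onz(p,W,x,.008)[:2],3) for x in e])
h=[x if x.shape[0]==240 else x for x in out];cv2.imwrite("pics/c5.png",np.vstack([np.hstack([out[1],out[2]]),np.pad(out[0],((0,0),(0,256),(0,0)))]))
E
```

```text
side [(array([359., 315.]), 0.93, array([ 0.436, -0.044,  0.008]))]
623 [array([ 0.659, -0.335]), array([ 0.63 , -0.225])]
168 [array([ 0.402, -0.389]), array([ 0.443, -0.362])]
394 [array([ 0.465, -0.15 ]), array([0.407, 0.063])]
308 [array([ 0.314, -0.126]), array([ 0.332, -0.016])]
239 [array([0.616, 0.174]), array([0.643, 0.211])]
scene [(array([317., 318.]), 0.6, array([ 0.446, -0.058,  0.008]))]
255 [array([ 0.66 , -0.353]), array([ 0.692, -0.242])]
366 [array([ 0.467, -0.155]), array([0.408, 0.06 ])]
236 [array([ 0.321, -0.118]), array([ 0.335, -0.023])]
```

View pics/c5.png

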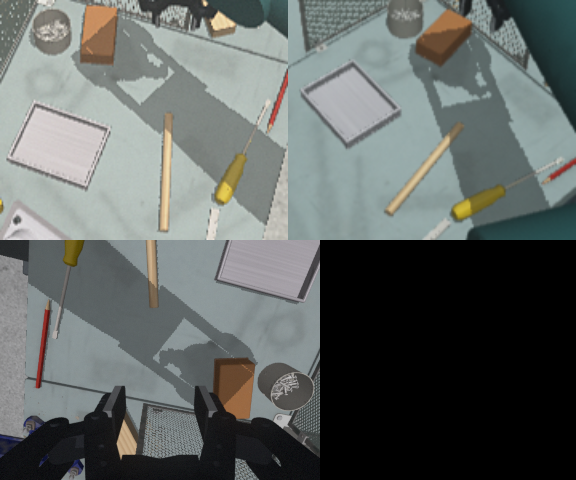

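The dowel lies flat on the bench at (0.437, −0.045), and both cameras agree. Now I go above the bush with the fingers at about 52 mm.

```bash
python3 -c "
from fit import *
cmd([.5898,.2449,.37],72.3)"
```

```text
shift [ 0.8193  0.3968 -0.1408] spin 0.3346 az now 102.41 pos [ 0.4841 -0.1982  0.3016] tilt [ 0.001 -0.005 -1.   ] t 13.3 q [-0.44 -0.22  1.77 -0.    1.59 -0.65]
```

Request:
{"method": "jog_arm", "body": {
  "commands": [
    [[0, 0, -0.14], 0, 0.4],
    [[0.1, 0.05, -0.14], 0.1, 0.4],
    [[0.2, 0.1, -0.14], 0.2, 0.4],
    [[0.3, 0.15, -0.14], 0.335, 0.4],
    [[0.4, 0.2, -0.14], 0.335, 0.4],
    [[0.5, 0.25, -0.14], 0.335, 0.4],
    [[0.6, 0.3, -0.14], 0.335, 0.4],
    [[0.7, 0.35, -0.14], 0.335, 0.4],
    [[0.82, 0.397, -0.14], 0.335, 0.4],
    [[0.82, 0.397, -0.14], 0.335, 0.4],
    [[0.82, 0.397, -0.14], 0.335, 0.4],
    [[0.82, 0.397, -0.14], 0.335, 0.4]
  ]
}}

```text
clock: 14.3
position: [0.586, 0.2304, 0.3687]
eef_rot: [2.534, 1.85, -0.005]
contact_force: [1.3, -0.6, -0.4]
opening: 0.0512
```

Request:
{"method": "jog_arm", "body": {
  "commands": [
    [[0, 0, 0], 0, 0.4],
    [[0, 0, 0], 0, 0.4]
  ]
}}

```text
clock: 14.47
position: [0.586, 0.2325, 0.3667]
eef_rot: [2.532, 1.855, -0.009]
contact_force: [-0.1, -0.3, 0.2]
opening: 0.0512
```

```bash
python3 - <<'E'
from fit import *
cmd([.5898,.2449,.28],72.3)
p,W=cam("wrist");save(p,"w6");T,L,Y=hous(*Q0)
print(np.round(proj(p,W,[T[:3,:3]@[0,0,z]+T[:3,3] for z in (.052,.070)]),1))
f=cv2.cvtColor(p["frame"],cv2.COLOR_RGB2HSV);f2=cv2.inRange(f,(12,110,70),(24,255,255));k,lab,st,ce=cv2.connectedComponentsWithStats(f2)
print([(st[i],ce[i]) for i in range(1,k) if st[i,4]>800])
E
```

```text
shift [ 2.710e-02 -1.000e-04  1.733e-01] spin 0.0016 az now 72.44 pos [0.586  0.2325 0.3667] tilt [-0.003 -0.006 -1.   ] t 14.47 q [ 0.34  0.01  1.45 -0.    1.68  0.64]
[[320.  240.7]
 [320.1 223.4]]
[(array([   0,   31,   97,  170, 3869], dtype=int32), array([ 40.18997157, 119.0578961 ])), (array([ 294,  190,   60,   72, 3574], dtype=int32), array([323.20761052, 225.45439284])), (array([ 432,  206,   72,   64, 2536], dtype=int32), array([465.00749211, 236.86711356]))]
```

View pics/w6.png

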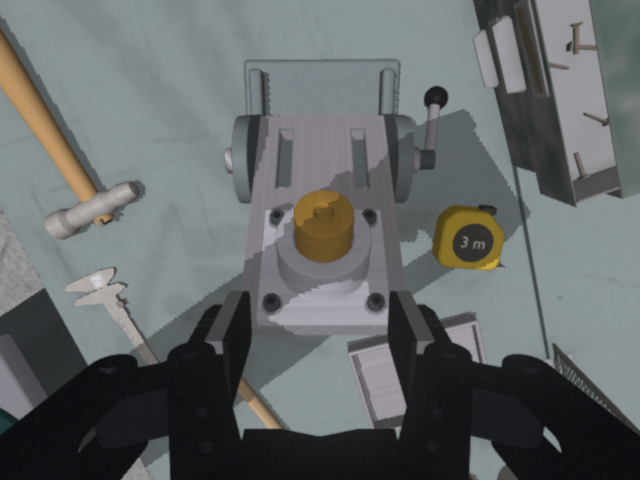

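Wrist view: bush face centre is at about (323,214), standing roughly 20 mm out of the boss and centred between the fingers. There's a 2 mm offset to the right, which I correct. The fingers are clear of everything.

Request:
{"method": "jog_arm", "body": {
  "commands": [
    [[0.03, 0.004, 0.0], 0, 0.4],
    [[0.03, 0.004, 0.04], 0, 0.4],
    [[0.03, 0.004, 0.08], 0, 0.4],
    [[0.03, 0.004, 0.12], 0, 0.4],
    [[0.03, 0.004, 0.15], 0, 0.4],
    [[0.03, 0.004, 0.165], 0, 0.4],
    [[0.03, 0.004, 0.177], 0, 0.4],
    [[0.03, 0.004, 0.177], 0, 0.4],
    [[0.03, 0.004, 0.177], 0, 0.4]
  ],
  "squeeze": 70
}}

```text
clock: 15.27
position: [0.5924, 0.2439, 0.2795]
eef_rot: [2.533, 1.852, -0.007]
contact_force: [-0.3, -1.1, 0.6]
opening: 0.0511
```

```bash
python3 - <<'E'
from fit import *
cmd([.591,.2466,.278],72.3);print(get_obs()['contact_force'])
E
```

```text
shift [ 0.0042 -0.0043  0.003 ] spin 0.0004 az now 72.34 pos [0.5924 0.2439 0.2795] tilt [-0.002 -0.006 -1.   ] t 15.27 q [ 0.35  0.05  1.55 -0.    1.54  0.66]
[-0.32763527 -1.05908519  0.64276303]
```

Request:
{"method": "jog_arm", "body": {
  "commands": [
    [[0.004, 0, 0.003], 0, 0.5],
    [[0.004, 0, 0.003], 0, 1],
    [[0.004, 0, 0.003], 0, 1],
    [[0.004, 0, 0.003], 0, 1],
    [[0.004, 0, 0.003], 0, 1],
    [[0.004, 0, 0.003], 0, 1]
  ]
}}

```text
clock: 15.77
position: [0.5931, 0.2462, 0.2792]
eef_rot: [2.533, 1.852, -0.005]
contact_force: [-2.2, 1.1, 6.3]
opening: 0.0312
```

```bash
python3 - <<'E'
from fit import *
o=get_obs();print(o['contact_force'],o['opening'])
H,_,_=hous(*Q0)
for d in (.03,.05): cmd(T_tool(o)[:3,3]+H[:3,2]*d,72.3)
E
```

```text
[-2.24519872  1.10505697  6.26774121] 0.031190702188922392
shift [ 0.0458  0.0001 -0.0388] spin 0.0006 az now 72.36 pos [0.5931 0.2462 0.2792] tilt [-0.    -0.005 -1.   ] t 15.77 q [ 0.36  0.05  1.55 -0.    1.54  0.66]
shift [ 0.0763  0.0002 -0.0646] spin 0.0006 az now 72.36 pos [0.5931 0.2462 0.2792] tilt [-0.    -0.005 -1.   ] t 15.77 q [ 0.36  0.05  1.55 -0.    1.54  0.66]
```

Gripped (31 mm indicated, which matches 34 mm given the reading offset seen on the dowel). I pull along the axis, then lift.

Request:
{"method": "jog_arm", "body": {
  "commands": [
    [[0.0, 0, 0], 0, 1],
    [[0.012, 0, -0.01], 0, 1],
    [[0.024, 0, -0.02], 0, 1],
    [[0.036, 0, -0.03], 0, 1],
    [[0.05, 0, -0.042], 0, 1],
    [[0.076, 0, -0.065], 0, 1],
    [[0.1, 0, -0.085], 0, 1],
    [[0.1, 0, -0.15], 0, 1],
    [[0.1, 0, -0.2], 0, 1],
    [[0.1, 0, -0.2], 0, 1]
  ]
}}

```text
clock: 16.6
position: [0.6087, 0.2952, 0.3854]
eef_rot: [2.531, 1.852, 0.006]
contact_force: [-0.7, -0.5, -0.6]
opening: 0.0311
```

```bash
python3 - <<'E'
from fit import *
o=get_obs();print(o['contact_force'],o['opening'])
p,W=cam("wrist");save(p,"w7")
f=cv2.cvtColor(p["frame"],cv2.COLOR_RGB2HSV);f2=cv2.inRange(f,(12,110,70),(24,255,255));k,lab,st,ce=cv2.connectedComponentsWithStats(f2)
print([(st[i],np.round(ce[i])) for i in range(1,k) if st[i,4]>800])
p,W=cam("side")
q=[onz(p,W,x,.022)[:2] for x in [(262,307),(307,327),(324,290),(279,272)]];print("tray c",np.mean(q,0))
for r in recognise(p,"tray")[:1]: print(r)
print([ (x["position"],x["conf"]) for x in recognise(p,"bush_center")][:2], proj(p,W,[T_tool(o)[:3,3]-[0,0,.07]]))
cmd([.628,-.023,.38],72.3)
cmd([.628,-.023,.38],85)
E
```

```text
[-0.72153094 -0.49589774 -0.59212632] 0.031078656724055274
[(array([  17,   10,  100,   28, 2015], dtype=int32), array([64., 24.])), (array([   0,   76,  109,  183, 4236], dtype=int32), array([ 46., 168.])), (array([ 419,  260,   65,   60, 2162], dtype=int32), array([449., 289.])), (array([ 275,  274,   90,  111, 7910], dtype=int32), array([319., 328.]))]
tray c [ 0.62821516 -0.02288896]
{'position': [281.5, 312.7], 'conf': 0.58}
[] [[240.19333988 377.11914739]]
shift [-0.5933  0.2301 -0.0008] spin 0.0007 az now 72.36 pos [0.6082 0.2945 0.3779] tilt [-0.001 -0.005 -1.   ] t 16.8 q [ 0.41  0.11  1.33 -0.    1.71  0.72]
shift [-0.5933  0.2301 -0.0008] spin -0.1404 az now 72.36 pos [0.6082 0.2945 0.3779] tilt [-0.001 -0.005 -1.   ] t 16.8 q [ 0.41  0.11  1.33 -0.    1.71  0.72]
```

The bush is in the gripper (gold blob at (319,328), opening 31 mm). I carry it over the tray.

Request:
{"method": "jog_arm", "body": {
  "commands": [
    [[-0.07, 0.03, 0], 0, 1],
    [[-0.14, 0.06, 0], 0, 1],
    [[-0.21, 0.09, 0], 0, 1],
    [[-0.28, 0.115, 0], 0, 1],
    [[-0.35, 0.14, 0], 0, 1],
    [[-0.42, 0.17, 0.0], 0, 1],
    [[-0.49, 0.2, 0.03], 0, 1],
    [[-0.56, 0.226, 0.1], 0, 1],
    [[-0.57, 0.226, 0.18], 0, 1],
    [[-0.57, 0.226, 0.26], 0, 1],
    [[-0.57, 0.226, 0.34], 0, 1],
    [[-0.57, 0.226, 0.4], 0, 1]
  ]
}}

```text
clock: 17.8
position: [0.6278, -0.0128, 0.1748]
eef_rot: [2.536, 1.853, -0.011]
contact_force: [-0.2, -0.6, -1.7]
opening: 0.0311
```

```bash
python3 - <<'E'
from fit import *
print(get_obs()['opening'],get_obs()['contact_force'])
cmd([.632,-.011,.120],72.3);cmd([.632,-.011,.096],72.3)
E
```

```text
0.031139906655128165 [-0.15382182 -0.6106797  -1.72790816]
shift [0.0067 0.0073 0.1096] spin 0.0001 az now 72.31 pos [ 0.6278 -0.0128  0.1748] tilt [-0.005 -0.005 -1.   ] t 17.8 q [-0.06  0.08  1.69 -0.01  1.37  0.25]
shift [0.007  0.0074 0.1576] spin 0.0001 az now 72.31 pos [ 0.6278 -0.0128  0.1748] tilt [-0.005 -0.005 -1.   ] t 17.8 q [-0.06  0.08  1.69 -0.01  1.37  0.25]
```

Request:
{"method": "jog_arm", "body": {
  "commands": [
    [[0.007, 0.007, 0.04], 0, 1],
    [[0.007, 0.007, 0.08], 0, 1],
    [[0.007, 0.007, 0.11], 0, 1],
    [[0.007, 0.007, 0.125], 0, 1],
    [[0.007, 0.007, 0.138], 0, 1],
    [[0.007, 0.007, 0.146], 0, 1],
    [[0.007, 0.007, 0.15], 0, 1],
    [[0.007, 0.007, 0.154], 0, 1],
    [[0.007, 0.007, 0.154], 0, 1],
    [[0.007, 0.007, 0.154], 0, 1]
  ]
}}

```text
clock: 18.63
position: [0.632, -0.011, 0.0984]
eef_rot: [2.535, 1.853, -0.01]
contact_force: [-0.2, 0.4, -1.3]
opening: 0.0315
```

Request:
{"method": "jog_arm", "body": {
  "commands": [
    [[0, 0, 0.004], 0, 1],
    [[0, 0, 0.007], 0, 1],
    [[0, 0, 0.007], 0, 1],
    [[0, 0, 0.007], 0, 1]
  ]
}}

```text
clock: 18.97
position: [0.6324, -0.0109, 0.0959]
eef_rot: [2.535, 1.852, -0.008]
contact_force: [-0.7, 0.7, 5.7]
opening: 0.0312
```

```bash
python3 - <<'E'
from fit import *
o=get_obs();print(o['opening'],o['contact_force'])
for n in ("side","scene"):
    p,W=cam(n);f=cv2.cvtColor(p["frame"],cv2.COLOR_RGB2HSV);f2=cv2.inRange(f,(12,110,60),(24,255,255));k,lab,st,ce=cv2.connectedComponentsWithStats(f2)
    c=proj(p,W,[[.628,-.02,.03]])[0];print(n,[(st[i,4],np.round(ce[i]),np.round(onz(p,W,ce[i],.03),3)) for i in range(1,k) if st[i,4]>15 and abs(ce[i]-c).max()<40])
E
```

```text
0.031227969255544826 [-0.68123717  0.65461988  5.67891715]
side [(np.int32(48), array([288., 302.]), array([ 0.636, -0.006,  0.03 ]))]
scene []
```

It's touching the tray floor (about 6 N up). I release and lift.

Request:
{"method": "jog_arm", "body": {
  "commands": [
    [[0, 0, 0], 0, 0.5],
    [[0, 0, 0], 0, 0.4],
    [[0, 0, 0], 0, 0.3],
    [[0, 0, 0], 0, 0.3],
    [[0, 0, 0], 0, 0.3],
    [[0, 0, -0.03], 0, 0.2],
    [[0, 0, -0.08], 0, 0.2],
    [[0, 0, -0.16], 0, 0.2],
    [[0, 0, -0.24], 0, 0.2],
    [[0, 0, -0.32], 0, 0.2],
    [[0, 0, -0.4], 0, 0.2],
    [[0, 0, -0.4], 0, 0.2]
  ]
}}

```text
clock: 20.07
position: [0.634, -0.0099, 0.3065]
eef_rot: [2.529, 1.848, 0.006]
contact_force: [1.0, -0.5, 1.1]
opening: 0.0681
```

Request:
{"method": "jog_arm", "body": {
  "commands": [
    [[-0.15, 0, -0.05], 0, 0.2],
    [[-0.15, 0, -0.05], 0, 0.2],
    [[-0.15, 0, -0.05], 0, 0.2],
    [[-0.15, 0, -0.05], 0, 0.2],
    [[-0.15, 0, -0.05], 0, 0.2],
    [[-0.15, 0, -0.05], 0, 0.2]
  ]
}}

```text
clock: 20.57
position: [0.611, -0.0806, 0.3313]
eef_rot: [2.529, 1.849, 0.005]
contact_force: [0.0, 0.2, 0.3]
opening: 0.0685
```

```bash
python3 - <<'E'
from fit import *
o=get_obs();print(o['opening'],o['contact_force'],o['position'])
for rep in range(2):
  for n in ("side","scene","wrist"):
    p,W=cam(n);f=cv2.cvtColor(p["frame"],cv2.COLOR_RGB2HSV);f2=cv2.inRange(f,(12,110,60),(24,255,255));k,lab,st,ce=cv2.connectedComponentsWithStats(f2)
    c=proj(p,W,[[.628,-.02,.02]])[0];print(n,np.round(c),[(st[i,4],np.round(onz(p,W,ce[i],.022),4)) for i in range(1,k) if st[i,4]>25 and abs(ce[i]-c).max()<(150 if n=="wrist" else 35)])
    if n!="wrist": print([(np.round(onz(p,W,r["position"],.008),3),round(r["conf"],2)) for r in recognise(p,"dowel_center")[:2]],[(np.round(onz(p,W,r["position"],.015),3),round(r["conf"],2)) for q in ("tape_measure","offcut") for r in recognise(p,q)[:1]])
E
```

```text
0.06849083836564979 [0.02769999 0.22392653 0.33458036] [ 0.61099075 -0.08056281  0.33133678]
side [293. 300.] [(np.int32(127), array([ 0.6332, -0.005 ,  0.022 ]))]
[(array([ 0.441, -0.041,  0.008]), 0.79), (array([ 0.598, -0.64 ,  0.008]), 0.5)] [(array([0.716, 0.137, 0.015]), 0.56)]
scene [267. 283.] [(np.int32(108), array([ 0.6326, -0.0066,  0.022 ]))]
[(array([ 0.639, -0.651,  0.008]), 0.62), (array([ 0.439, -0.04 ,  0.008]), 0.57)] [(array([0.677, 0.185, 0.015]), 0.26)]
wrist [314. 121.] [(np.int32(1295), array([ 0.6342, -0.0042,  0.022 ]))]
side [293. 300.] [(np.int32(128), array([ 0.633 , -0.0051,  0.022 ]))]
[(array([ 0.618, -0.651,  0.008]), 0.72), (array([ 0.43 , -0.039,  0.008]), 0.68)] [(array([0.725, 0.134, 0.015]), 0.62)]
scene [267. 283.] [(np.int32(107), array([ 0.6328, -0.0066,  0.022 ]))]
[(array([ 0.444, -0.047,  0.008]), 0.6), (array([ 0.641, -0.66 ,  0.008]), 0.41)] []
wrist [313. 121.] [(np.int32(1286), array([ 0.6342, -0.004 ,  0.022 ]))]
```

```bash
python3 -c "
from rig import *
print(close_job())"
```

```text
the job is handed in; nothing more can be done
None
```

I pushed the bush up with the dowel, pulled it out with the gripper and set it down in the tray. I handed the job in at about 21.5 s of robot time; no verdict was reported.

**How it went:**
- **Dowel:** I gripped it near one end and tilted it to about 40° by lowering its long end onto the table's upper edge.
- **Push:** the dowel went through the access hole and raised the bush about 18–20 mm (estimated from the pictures). The contact force lay along the hole axis.
- **Bush:** I gripped it, drew it out along the axis and lowered it until it touched the tray floor (about 6 N), then opened the fingers.

**Last checks:**
- **Bush in tray:** all three cameras agree within a few millimetres on (0.633, −0.005). That is well inside the tray walls, and the bush was at rest in repeated pictures.
- **Dowel:** it lies flat at about (0.437, −0.045); its two ends agreed between the two cameras.
- **Robot:** the gripper was clear of everything, with no contact force.

**What went wrong or stayed unclear:**
- The dowel slipped out of the 20 N grip while I was pressing it flat, so it lies about 0.11 m from where it started.
- I never aimed at or touched the tape measure or the offcut. In the final pictures the tape measure was found where it was before in the side view; the scene-camera reading was weak (confidence 0.26) and disagreed by several centimetres. The offcut was not detected at the end, so I did not check its position again.

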